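# Find the rattling power module and hold it out for repair

### The job

One of the three sealed power-module cases on the black bench mat has a part loose inside: pick them up one at a time and shake them lengthwise to find the one that rattles, setting each quiet one back flat on the black mat. Then hold the rattling case out level over the middle of the green hand-over pad, about a hand's width above it, and finish while still holding it there, with the other two cases lying flat on the mat and the other things on the bench left where they are.

Things in the scene. Friction and masses are not known exactly. Their poses are not given: they have to be found in the camera images.
- case_a: one of three sealed power-module cases that look exactly alike: grey box, blue lid, 120 long (its x) x 54 wide (its y) x 46 high, origin at the centre of its underside, z up. Which case has the loose part changes from run to run. Weights differ (240 to 740 g in all), so weight alone does not tell.
- case_b: one of three sealed power-module cases that look exactly alike: grey box, blue lid, 120 long (its x) x 54 wide (its y) x 46 high, origin at the centre of its underside, z up. The loose part in one case is a hard 175 g lump, free to roll inside, its centre up to 38 either way along the length and 5 across; it knocks on the walls when shaken.
- case_c: one of three sealed power-module cases that look exactly alike: grey box, blue lid, 120 long (its x) x 54 wide (its y) x 46 high, origin at the centre of its underside, z up. Tipped lengthwise, or jerked, the case with the loose part has its balance shift by up to 175 g x 77 mm (0.13 N m), as the lump runs end to end; the others stay as they are.
- mat: the fixed black rubber bench mat on which the cases start, 240 (x) x 520 (y) x 3 thick, origin at the centre of its underside (on the bench top)
- pad: the fixed green hand-over pad beyond the mat, 130 (x) x 160 (y) x 4 thick with a white dot in the middle, origin at the centre of its underside (on the bench top)
- screwdriver: bystander: loose screwdriver lying on the bench at the right, handle and blade along its x, about 200 long
- parts_box: bystander: small clear open parts box at the left, 110 x 80 x 40 high, origin at the centre of its underside
- board: bystander: green circuit board at the right, beyond the screwdriver, 150 x 100, up to 18 high, origin at the centre of its underside
Things that resemble listed ones, but are neither listed nor needed, are in the scene too. Leave any brown look-alike of the case_c alone.

How it is judged (in metres and radians):
On the way, in this order (a step that is already met when the one before it is completed fails the run):
1. the case with the loose part is shaken in the air: the part runs towards one end (((distance between loose_part_center and case_a below 0.07 m and height (world z) of case_a above 0.03 m and contact force between case_a and the fingers above 1 N and (x of loose_part_center in the frame of case_a above 0.015 m or x of loose_part_center in the frame of case_a below -0.015 m)) or (distance between loose_part_center and case_b below 0.07 m and height (world z) of case_b above 0.03 m and contact force between case_b and the fingers above 1 N and (x of loose_part_center in the frame of case_b above 0.015 m or x of loose_part_center in the frame of case_b below -0.015 m)) or (distance between loose_part_center and case_c below 0.07 m and height (world z) of case_c above 0.03 m and contact force between case_c and the fingers above 1 N and (x of loose_part_center in the frame of case_c above 0.015 m or x of loose_part_center in the frame of case_c below -0.015 m)))), for 0.01 s.
2. and back past the middle, still in the air (((distance between loose_part_center and case_a below 0.07 m and height (world z) of case_a above 0.03 m and contact force between case_a and the fingers above 1 N and x of loose_part_center in the frame of case_a between -0.008 and 0.008 m) or (distance between loose_part_center and case_b below 0.07 m and height (world z) of case_b above 0.03 m and contact force between case_b and the fingers above 1 N and x of loose_part_center in the frame of case_b between -0.008 and 0.008 m) or (distance between loose_part_center and case_c below 0.07 m and height (world z) of case_c above 0.03 m and contact force between case_c and the fingers above 1 N and x of loose_part_center in the frame of case_c between -0.008 and 0.008 m))), for 0.01 s.
3. and on to an end again, still in the air (((distance between loose_part_center and case_a below 0.07 m and height (world z) of case_a above 0.03 m and contact force between case_a and the fingers above 1 N and (x of loose_part_center in the frame of case_a above 0.015 m or x of loose_part_center in the frame of case_a below -0.015 m)) or (distance between loose_part_center and case_b below 0.07 m and height (world z) of case_b above 0.03 m and contact force between case_b and the fingers above 1 N and (x of loose_part_center in the frame of case_b above 0.015 m or x of loose_part_center in the frame of case_b below -0.015 m)) or (distance between loose_part_center and case_c below 0.07 m and height (world z) of case_c above 0.03 m and contact force between case_c and the fingers above 1 N and (x of loose_part_center in the frame of case_c above 0.015 m or x of loose_part_center in the frame of case_c below -0.015 m)))), for 0.01 s.
At the end, for the whole second after the job is handed in: The rattling case is held by the fingers alone, centre within 50 mm of the pad's centre seen from above, underside 50 to 250 mm above the bench, level within 0.2 rad, still; the other two are released, at rest, flat on the black mat (centre over it, within 0.1 rad of level) (((distance between loose_part_center and case_a below 0.07 m and contact force between case_a and the fingers above 1 N and horizontal distance between case_a and pad below 0.05 m and height (world z) of case_a between 0.05 and 0.25 m and angle between case_a's own z axis and vertical below 0.2 rad and linear speed of case_a below 0.05 m/s and contact force between case_a and case_b below 0.1 N and contact force between case_a and case_c below 0.1 N and contact force between case_a and mat below 0.1 N and contact force between case_a and pad below 0.1 N and (x of case_b in the frame of mat between -0.12 and 0.12 m and y of case_b in the frame of mat between -0.26 and 0.26 m and z of case_b in the frame of mat below 0.008 m and angle between case_b's own z axis and vertical below 0.1 rad and linear speed of case_b below 0.03 m/s and contact force between case_b and the fingers below 0.2 N) and (x of case_c in the frame of mat between -0.12 and 0.12 m and y of case_c in the frame of mat between -0.26 and 0.26 m and z of case_c in the frame of mat below 0.008 m and angle between case_c's own z axis and vertical below 0.1 rad and linear speed of case_c below 0.03 m/s and contact force between case_c and the fingers below 0.2 N)) or (distance between loose_part_center and case_b below 0.07 m and contact force between case_b and the fingers above 1 N and horizontal distance between case_b and pad below 0.05 m and height (world z) of case_b between 0.05 and 0.25 m and angle between case_b's own z axis and vertical below 0.2 rad and linear speed of case_b below 0.05 m/s and contact force between case_b and case_a below 0.1 N and contact force between case_b and case_c below 0.1 N and contact force between case_b and mat below 0.1 N and contact force between case_b and pad below 0.1 N and (x of case_a in the frame of mat between -0.12 and 0.12 m and y of case_a in the frame of mat between -0.26 and 0.26 m and z of case_a in the frame of mat below 0.008 m and angle between case_a's own z axis and vertical below 0.1 rad and linear speed of case_a below 0.03 m/s and contact force between case_a and the fingers below 0.2 N) and (x of case_c in the frame of mat between -0.12 and 0.12 m and y of case_c in the frame of mat between -0.26 and 0.26 m and z of case_c in the frame of mat below 0.008 m and angle between case_c's own z axis and vertical below 0.1 rad and linear speed of case_c below 0.03 m/s and contact force between case_c and the fingers below 0.2 N)) or (distance between loose_part_center and case_c below 0.07 m and contact force between case_c and the fingers above 1 N and horizontal distance between case_c and pad below 0.05 m and height (world z) of case_c between 0.05 and 0.25 m and angle between case_c's own z axis and vertical below 0.2 rad and linear speed of case_c below 0.05 m/s and contact force between case_c and case_a below 0.1 N and contact force between case_c and case_b below 0.1 N and contact force between case_c and mat below 0.1 N and contact force between case_c and pad below 0.1 N and (x of case_a in the frame of mat between -0.12 and 0.12 m and y of case_a in the frame of mat between -0.26 and 0.26 m and z of case_a in the frame of mat below 0.008 m and angle between case_a's own z axis and vertical below 0.1 rad and linear speed of case_a below 0.03 m/s and contact force between case_a and the fingers below 0.2 N) and (x of case_b in the frame of mat between -0.12 and 0.12 m and y of case_b in the frame of mat between -0.26 and 0.26 m and z of case_b in the frame of mat below 0.008 m and angle between case_b's own z axis and vertical below 0.1 rad and linear speed of case_b below 0.03 m/s and contact force between case_b and the fingers below 0.2 N)))); the arm keeps its last pose, push and grip.
It fails at once if a bystander (screwdriver, parts box, circuit board) is moved more than 30 mm (distance of any of screwdriver, parts_box, board from where it was at the start of the episode above 0.03 m).
It also fails if it takes over 72 s, if anything falls off the work surface, if the arm or the gripper's body presses on something with over 40 N, if the wrist force passes 120 N, or if a joint passes its speed limit or range.

### The arm

A 6-joint arm with a two-finger parallel gripper is mounted at the origin on the work surface. World frame = base frame: x ahead of the robot, y to its left, z up, the work surface at z = 0. Lengths are in m, angles in degrees, forces in N, time in s.
With the tool pointing down it reaches from about 0.4 to 0.825 m from the base axis. Payload 7 kg.
Tool frame: the origin (TCP) lies midway between the tips of the shut fingers; the grasp point (between the pads) lies 19 mm behind it (ctrl.hold_point_z is the distance from the TCP to the grasp point, in m); z points along the fingers, y is the line along which they close (so a half turn about z gives the same grasp; the last joint's range is limited). The gripper opens to 88 mm and grips with 3 to 60 N. Pads are 19 mm wide; open, the fingers measure 130 mm over their backs; the gripper's body (78 mm by 193 mm) begins 47 mm behind the grasp point.
Start: joints at [82.397, 20.546, 0.682, 0, -70.136, -16.507], TCP at [0.276, 0.616, 0.227] pointing down, gripper open.
Joint ranges: [-176.03, 176.03], [-82.01, 121.73], [-58.28, 71.71], [-173.87, 95.51], [-174.79, -0.11], [-173.66, 173.66]. Speed limits (degrees/s): [136.94, 136.94, 172.46, 180, 180, 180].

### API

Orientations are given as [roll, pitch, yaw] about the fixed x, y, z axes, in that order (R = Rz(yaw) Ry(pitch) Rx(roll)).
In Python, from plant import ctrl gives the robot as it stands.
- The arm moves only by the tool apply_moves, never from a script. Its argument "deltas" is a list of rows, each an object with "fingers": the finger opening in mm, from 0 to 87.6; "delta_pos": the shift along the tool's x, y, z in mm, a list of three; "angular": the turn, a rotation vector about the tool's x, y, z in degrees, a list of three. A call has 1 to 10 rows; each row is the pose to reach, as a shift and turn from the pose commanded when the call began, along the tool's axes at that moment; what a row does not reach only later rows make up. A row lasts 1/10 s, in which the tool goes at most 50 mm and 8.59 degrees, less where a joint would pass 70% of its speed; a pose out of reach is approached as far as the arm can. A call with a gripper value outside its range is refused whole. The fingers move at their own pace and stop on an object; the grip force is fixed at half the most. Time passes only in rows, so rows that repeat a pose let the fingers close. It gives the time, the measured TCP pose, the force, the opening and the grip force at its end, in the units of the state.
- ctrl.get_obs(): the state, without advancing time (a new reading comes with each control period).
- ctrl.snapshot(name): name is "side" or "top" or "wrist"; returns the picture (400x640x3 uint8, red, green, blue); there is no depth.
- ctrl.camera_params(name): a dict with "fx", "fy", "cx", "cy" (pixels), "dist_coeffs" ([k1, k2, p1, p2, k3] as OpenCV has them; the pictures are not rectified), "cam_to_world" (4x4, takes a point from camera to world coordinates); the wrist camera has in their place "mount" (4x4, takes a point from camera to tool coordinates, whose origin is the TCP and whose axes are the flange's). Camera axes: x right, y up, looking along -z (the intrinsics and any distortion apply to the point x, -y, -z); pixel columns grow to the right and rows downward; lengths in m; the calibration is good to about 2 mm. A picture is of the moment at which its call begins: read the wrist's pose just before it. camera_params takes no time and is no camera call.
- ctrl.close_job(): hands the job in; it is judged then, once.
The state is a dict: "clock": time; "joint_pos": joint angles; "qvel": joint speeds; "tau": joint torques, N m; "tool_pos": TCP position; "orientation": TCP orientation; "force": force on the tool from outside, world axes, zero at the start; "moment": the same for the moment, N m; "opening": finger opening in m; "gripper_force": force on a finger pad.
Only numpy, scipy, OpenCV 4.12 (cv2) and the standard library are available. Lean on these libraries where they do the work, as an engineer would, in place of code of your own. Each camera call takes 0.05 s, during which the arm holds its last target. There are 200 camera calls.

## Working session

There is one attempt and no reset: what is moved stays moved. The work goes in short steps, Python scripts to look and compute and a tool call to move; the robot and the scene stay as the last step left them, time stands still between calls to the robot, and variables do not carry over. Pictures are saved under pics/ and viewed, at most 10 in all, crops included, and the job is handed in when it is done.

Besides the shell and the picture viewer there is one more tool, called as name(argument=value, ...), one argument or row to a line, values as JSON. apply_moves: Moves the arm, as the interface text tells. Its arguments: {"type":"object","properties":{"deltas":{"type":"array"}},"required":["deltas"]}

```bash
mkdir -p pics
python3 - <<'E'
from plant import ctrl
import cv2
o=ctrl.get_obs()
for k in o: print(k,o[k])
for n in("top","side"):
    cv2.imwrite(f"pics/{n}0.png",ctrl.snapshot(n)[:,:,::-1]); print(n,ctrl.camera_params(n))
print(ctrl.camera_params("wrist"))
E
```

```text
clock 0.0
joint_pos [ 8.23936768e+01  2.05934375e+01  6.32930572e-01 -2.09731376e-02
 -7.01347693e+01 -1.65060417e+01]
qvel [-0.02459145  0.05007016 -0.06931411  0.03341651 -0.00570365 -0.17011829]
tau [ 7.74443815e-04 -5.82715023e+01  2.93069440e+01  6.99770004e+00
  7.04184640e-03 -1.57168733e-04]
tool_pos [0.27558448 0.61564063 0.22559099]
orientation [ 1.79903048e+02 -8.16904215e-03 -2.41195012e+01]
force [ 0.32335446 -0.2129012   0.37990273]
moment [-0.00422893 -0.00060087  0.01834386]
gripper_force 0.0
opening 0.08774991472755114
top {'fx': 380.8315409690346, 'fy': 380.8315409690346, 'cx': 317.2481654392852, 'cy': 200.5035071263225, 'dist_coeffs': array([-0.02676084,  0.        ,  0.        ,  0.        ,  0.        ]), 'cam_to_world': array([[-0.02385734,  0.98611787, -0.16432401,  0.28672116],
       [-0.99961066, -0.02590932, -0.01035511,  0.00430172],
       [-0.01446888,  0.16401299,  0.98635206,  1.12686035],
       [ 0.        ,  0.        ,  0.        ,  1.        ]])}
side {'fx': 414.83008230991004, 'fy': 414.83008230991004, 'cx': 313.33702324551723, 'cy': 201.16827604
[... 197 characters left out ...]
727, -0.50416686, -0.58675823],
       [ 0.01728819,  0.69217649,  0.72152119,  0.94107151],
       [ 0.        ,  0.        ,  0.        ,  1.        ]])}
{'fx': 296.82142134627236, 'fy': 296.82142134627236, 'cx': 319.10011956981464, 'cy': 197.79544392375797, 'dist_coeffs': array([-0.03439944,  0.        ,  0.        ,  0.        ,  0.        ]), 'mount': array([[ 8.89165695e-05,  9.64233685e-01,  2.65053567e-01,
         7.11805086e-02],
       [ 9.99999934e-01, -1.79348027e-04,  3.16980626e-04,
         7.78862583e-04],
       [ 3.53180231e-04,  2.65053521e-01, -9.64233637e-01,
        -1.57562551e-01],
       [ 0.00000000e+00,  0.00000000e+00,  0.00000000e+00,
         1.00000000e+00]])}
```

View pics/top0.png

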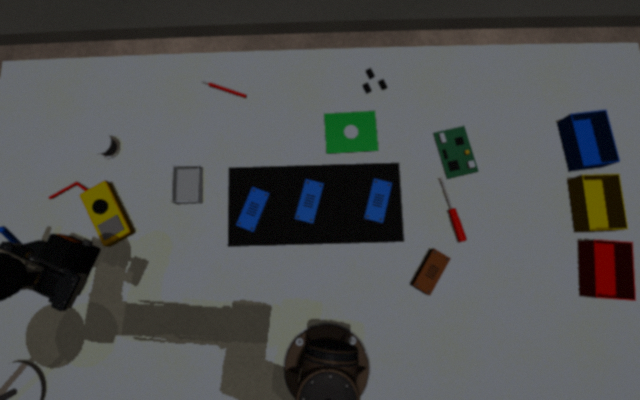

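View pics/side0.png

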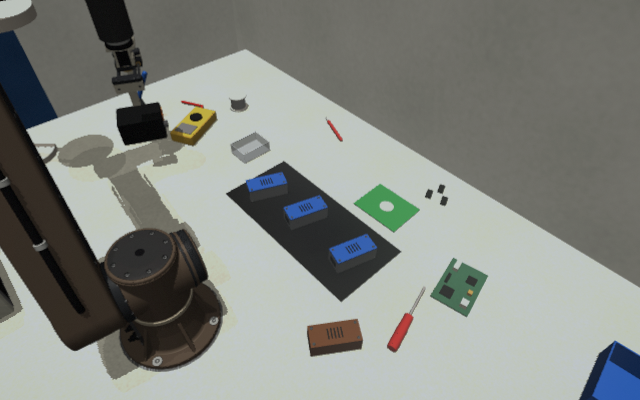

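The top view shows three blue-lidded cases on the black mat at px (253,209), (309,201) and (378,201). The brown look-alike at (430,271) is off the mat and stays alone. The pad's white dot is at (350,131), the parts box at (188,185), the screwdriver at (453,212) and the board at (456,152). The side view agrees.

```bash
cat > h.py <<'E'
from plant import ctrl
import cv2, numpy as np
from scipy.spatial.transform import Rotation as R
def tool():
    o=ctrl.get_obs(); T=np.eye(4); T[:3,:3]=R.from_euler('xyz',o['orientation'],degrees=True).as_matrix(); T[:3,3]=o['tool_pos']; return T,o
def cast(name,px,z,T=None):
    c=ctrl.camera_params(name); K=np.array([[c['fx'],0,c['cx']],[0,c['fy'],c['cy']],[0,0,1]])
    M=c['cam_to_world'] if name!='wrist' else T@c['mount']
    u=cv2.undistortPoints(np.float64(px).reshape(-1,1,2),K,c['dist_coeffs']).reshape(-1,2)
    d=np.c_[u[:,0],-u[:,1],-np.ones(len(u))]@M[:3,:3].T
    return M[:3,3]+d*((z-M[2,3])/d[:,2])[:,None]
def lids(im,name,T=None,amin=150):
    hsv=cv2.cvtColor(im,cv2.COLOR_RGB2HSV)
    m=cv2.inRange(hsv,(100,120,60),(125,255,255)); m=cv2.morphologyEx(m,cv2.MORPH_CLOSE,np.ones((7,7)))
    out=[]
    for c in cv2.findContours(m,0,2)[0]:
        if cv2.contourArea(c)<amin: continue
        w=cast(name,c.reshape(-1,2),0.049,T)
        r=cv2.minAreaRect((w[:,:2]*1000).astype(np.float32)); b=cv2.boxPoints(r)
        e=[b[1]-b[0],b[2]-b[1]]; l=max(e,key=np.linalg.norm)
        out.append((np.round(r[0],1),np.round(sorted(r[1]),1),round(np.degrees(np.arctan2(l[1],l[0]))%180,1),c.reshape(-1,2).mean(0).round()))
    return out
E
python3 - <<'E'
from h import *
for n in("top","side"):
    im=cv2.imread(f"pics/{n}0.png")[:,:,::-1].copy()
    for l in lids(im,n): print(n,*l)
print(cast("top",[[350.5,131.5]],.004),cast("side",[[386.5,206.5]],.004))
print(cast("top",[[229,168],[399,163],[403,241],[229,245],[173,167],[202,204]],.003))
im=cv2.imread("pics/top0.png")[140:290,160:460]
cv2.imwrite("pics/crop.png",cv2.resize(im,(800,400),interpolation=2))
E
```

```text
top [447.7 201.9] [ 56.5 121.7] 157.4 [252. 210.]
top [467.1  39.7] [ 56.4 122.1] 163.8 [309. 199.]
top [ 463.2 -157.8] [ 56.2 121.8] 164.2 [377. 200.]
top [ 633.6 -810.4] [110.9 163.9] 5.9 [591. 143.]
side [ 638.6 -787.2] [ 78.2 183.3] 4.3 [608. 365.]
side [ 462.5 -162.3] [ 57.3 122.1] 163.7 [352. 249.]
side [466.   34.9] [ 57.2 122.4] 163.6 [305. 207.]
side [446.9 197.7] [ 58.3 121.6] 157.4 [266. 181.]
[[ 0.68658669 -0.09149359  0.004     ]] [[ 0.6850109  -0.09890833  0.004     ]]
[[ 0.58151195  0.28284461  0.003     ]
 [ 0.58284722 -0.23484376  0.003     ]
 [ 0.34687929 -0.23266307  0.003     ]
 [ 0.34776499  0.27954149  0.003     ]
 [ 0.58968514  0.45581951  0.003     ]
 [ 0.47240105  0.36294816  0.003     ]]
```

View pics/crop.png

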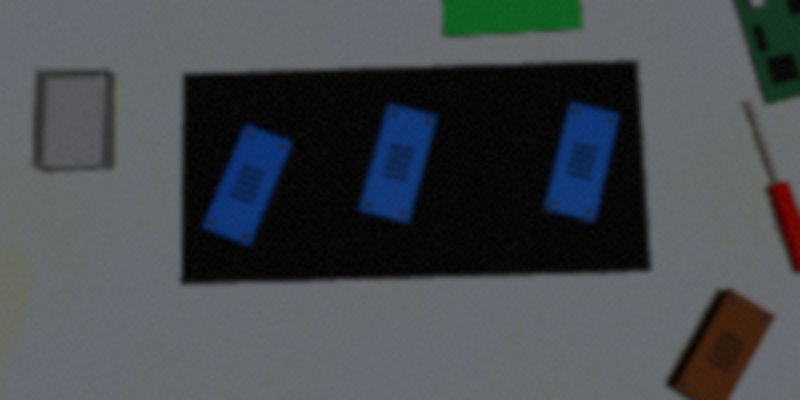

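The lid sizes come out at 56 x 122 against 54 x 120, and the two views agree within 5 mm. Case poses are L (447,200,157.4°), M (466,37,163.7°) and R (463,-160,164°), with the pad at about (686,-95). I'll start with L.

```bash
cat >> h.py <<'E'
def go(x,y,z,yaw):
    T,o=tool(); Rt=R.from_euler('xyz',[180,0,yaw],degrees=True)
    R0=R.from_matrix(T[:3,:3]); d=R0.inv().apply(np.array([x,y,z])-T[:3,3]*1000)
    print("delta",d.round(1),"ang",(R0.inv()*Rt).as_rotvec(degrees=True).round(1))
E
python3 -c "
from h import *
go(447,200,180,-22.6)"
```

```text
delta [326.3 309.3  46.2] ang [ 0.1 -0.  -1.5]
```

apply_moves(
  deltas=[
    {"fingers":87,"delta_pos":[326,309,46],"angular":[0,0,-1.5]},
    {"fingers":87,"delta_pos":[326,309,46],"angular":[0,0,-1.5]},
    {"fingers":87,"delta_pos":[326,309,46],"angular":[0,0,-1.5]},
    {"fingers":87,"delta_pos":[326,309,46],"angular":[0,0,-1.5]},
    {"fingers":87,"delta_pos":[326,309,46],"angular":[0,0,-1.5]},
    {"fingers":87,"delta_pos":[326,309,46],"angular":[0,0,-1.5]},
    {"fingers":87,"delta_pos":[326,309,46],"angular":[0,0,-1.5]},
    {"fingers":87,"delta_pos":[326,309,46],"angular":[0,0,-1.5]},
    {"fingers":87,"delta_pos":[326,309,46],"angular":[0,0,-1.5]},
    {"fingers":87,"delta_pos":[326,309,46],"angular":[0,0,-1.5]},
  ],
)

```text
clock: 1.1
tool_pos: [0.4473, 0.196, 0.1797]
orientation: [179.9, 0.1, -22.9]
force: [0.2, 0.1, -0.1]
opening: 0.0871
gripper_force: 0.0
```

Run:
```python
from h import *
T,o=tool(); im=ctrl.snapshot("wrist"); cv2.imwrite("pics/w1.png",im[:,:,::-1])
for l in lids(im,"wrist",T,1500): print(*l)
print(o['tool_pos'],o['orientation'],o['qvel'].max() if hasattr(o['qvel'],'max') else o['qvel'])
go(447,200,12,-22.6)
```

```text
[447.4 199.6] [ 56.4 121.9] 157.4 [314. 195.]
[467.2  37.4] [ 57.2 122.5] 163.7 [468. 105.]
[0.44727699 0.19599881 0.1796531 ] [ 1.79876395e+02  6.10145653e-02 -2.28884967e+01] 2.236961140604813
delta [ -1.1  -2.  168.1] ang [ 0.1  0.  -0.3]
```

View pics/w1.png

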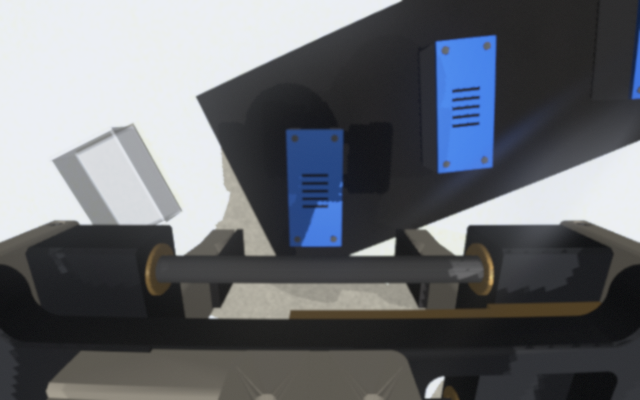

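The wrist view shows case L's lid at px (314,188) and M at (466,105). L measures (447.4,199.6,157.4°), which matches. Going down and gripping.

apply_moves(
  deltas=[
    {"fingers":87,"delta_pos":[-1,-1,50],"angular":[0,0,0]},
    {"fingers":87,"delta_pos":[-1,-1,100],"angular":[0,0,0]},
    {"fingers":87,"delta_pos":[-1,-1,140],"angular":[0,0,0]},
    {"fingers":87,"delta_pos":[-1,-1,160],"angular":[0,0,0]},
    {"fingers":87,"delta_pos":[-1,-1,168],"angular":[0,0,0]},
    {"fingers":87,"delta_pos":[-1,-1,168],"angular":[0,0,0]},
    {"fingers":40,"delta_pos":[-1,-1,168],"angular":[0,0,0]},
    {"fingers":40,"delta_pos":[-1,-1,168],"angular":[0,0,0]},
    {"fingers":40,"delta_pos":[-1,-1,168],"angular":[0,0,0]},
    {"fingers":40,"delta_pos":[-1,-1,168],"angular":[0,0,0]},
  ],
)

```text
clock: 2.15
tool_pos: [0.4469, 0.2026, 0.0134]
orientation: [-179.9, -0.0, -22.6]
force: [0.0, -0.3, 0.3]
opening: 0.0607
gripper_force: 0.0
```

apply_moves(
  deltas=[
    {"fingers":40,"delta_pos":[0,0,0],"angular":[0,0,0]},
    {"fingers":40,"delta_pos":[0,0,0],"angular":[0,0,0]},
    {"fingers":40,"delta_pos":[0,0,0],"angular":[0,0,0]},
    {"fingers":40,"delta_pos":[0,0,0],"angular":[0,0,0]},
    {"fingers":40,"delta_pos":[0,0,-20],"angular":[0,0,0]},
    {"fingers":40,"delta_pos":[0,0,-60],"angular":[0,0,0]},
    {"fingers":40,"delta_pos":[0,0,-100],"angular":[0,0,0]},
    {"fingers":40,"delta_pos":[0,0,-120],"angular":[0,0,0]},
    {"fingers":40,"delta_pos":[0,0,-120],"angular":[0,0,0]},
    {"fingers":40,"delta_pos":[0,0,-120],"angular":[0,0,0]},
  ],
)

```text
clock: 3.15
tool_pos: [0.4457, 0.2017, 0.1316]
orientation: [180.0, 0.1, -22.7]
force: [-0.4, -0.4, -5.6]
opening: 0.0537
gripper_force: 30.0
```

```bash
cat >> h.py <<'E'
def st(tag=''):
    T,o=tool(); print(tag,o['clock'],o['tool_pos'].round(4) if hasattr(o['tool_pos'],'round') else o['tool_pos'],np.round(o['orientation'],1),'F',np.round(o['force'],2),'Mtool',(T[:3,:3].T@np.array(o['moment'])).round(3),'open',round(o['opening'],4),o['gripper_force'])
E
python3 -c "
from h import *
st('L level')"
```

```text
L level 3.15 [0.4457 0.2017 0.1316] [ 1.80e+02  1.00e-01 -2.27e+01] F [-0.44 -0.41 -5.61] Mtool [-0.051 -0.046 -0.021] open 0.0537 29.998653531074524
```

apply_moves(
  deltas=[
    {"fingers":40,"delta_pos":[0,0,0],"angular":[0,8,0]},
    {"fingers":40,"delta_pos":[0,0,0],"angular":[0,15,0]},
    {"fingers":40,"delta_pos":[0,0,0],"angular":[0,15,0]},
    {"fingers":40,"delta_pos":[0,0,0],"angular":[0,15,0]},
    {"fingers":40,"delta_pos":[0,0,0],"angular":[0,15,0]},
    {"fingers":40,"delta_pos":[0,0,0],"angular":[0,15,0]},
    {"fingers":40,"delta_pos":[0,0,0],"angular":[0,7,0]},
    {"fingers":40,"delta_pos":[0,0,0],"angular":[0,0,0]},
    {"fingers":40,"delta_pos":[0,0,0],"angular":[0,0,0]},
    {"fingers":40,"delta_pos":[0,0,0],"angular":[0,0,0]},
  ],
)

```text
clock: 4.15
tool_pos: [0.4485, 0.2026, 0.1325]
orientation: [-179.9, 0.1, -22.8]
force: [0.7, 0.1, -4.6]
opening: 0.0537
gripper_force: 30.0
```

```bash
python3 -c "
from h import *
st('L after +')"
```

```text
L after + 4.15 [0.4485 0.2026 0.1325] [-1.799e+02  1.000e-01 -2.280e+01] F [ 0.68  0.1  -4.58] Mtool [-0.046  0.104  0.013] open 0.0537 29.99824047088623
```

apply_moves(
  deltas=[
    {"fingers":40,"delta_pos":[0,0,0],"angular":[0,-8,0]},
    {"fingers":40,"delta_pos":[0,0,0],"angular":[0,-15,0]},
    {"fingers":40,"delta_pos":[0,0,0],"angular":[0,-15,0]},
    {"fingers":40,"delta_pos":[0,0,0],"angular":[0,-15,0]},
    {"fingers":40,"delta_pos":[0,0,0],"angular":[0,-15,0]},
    {"fingers":40,"delta_pos":[0,0,0],"angular":[0,-15,0]},
    {"fingers":40,"delta_pos":[0,0,0],"angular":[0,-7,0]},
    {"fingers":40,"delta_pos":[0,0,0],"angular":[0,0,0]},
    {"fingers":40,"delta_pos":[0,0,0],"angular":[0,0,0]},
    {"fingers":40,"delta_pos":[0,0,0],"angular":[0,0,0]},
  ],
)

```text
clock: 5.15
tool_pos: [0.4448, 0.2028, 0.1332]
orientation: [-180.0, 0.0, -22.4]
force: [0.8, 0.7, -4.6]
opening: 0.0537
gripper_force: 30.0
```

```bash
python3 -c "
from h import *
st('L after -')"
```

```text
L after - 5.15 [0.4448 0.2028 0.1332] [-180.     0.   -22.4] F [ 0.76  0.7  -4.59] Mtool [ 0.077  0.059 -0.004] open 0.0537 29.998188503086567
```

```bash
cat >> h.py <<'E'
def avg(tag,n=8):
    M=[];F=[]
    for i in range(n):
        ctrl.snapshot("wrist"); T,o=tool(); M.append(T[:3,:3].T@np.array(o['moment'])); F.append(o['force'])
    print(tag,'t',round(o['clock'],2),'ori',np.round(o['orientation'],1),'F',np.mean(F,0).round(2),'Mtool',np.mean(M,0).round(3),'sd',np.std(M,0).round(3))
E
python3 -c "
from h import *
avg('L level after -')"
```

```text
L level after - t 5.55 ori [180.    0.  -22.7] F [ 0.02 -0.07 -4.25] Mtool [ 0.014 -0.015 -0.007] sd [0.039 0.032 0.02 ]
```

apply_moves(
  deltas=[
    {"fingers":40,"delta_pos":[0,0,0],"angular":[0,8,0]},
    {"fingers":40,"delta_pos":[0,0,0],"angular":[0,16,0]},
    {"fingers":40,"delta_pos":[0,0,0],"angular":[0,16,0]},
    {"fingers":40,"delta_pos":[0,0,0],"angular":[0,16,0]},
    {"fingers":40,"delta_pos":[0,0,0],"angular":[0,16,0]},
    {"fingers":40,"delta_pos":[0,0,0],"angular":[0,16,0]},
    {"fingers":40,"delta_pos":[0,0,0],"angular":[0,16,0]},
    {"fingers":40,"delta_pos":[0,0,0],"angular":[0,16,0]},
  ],
)

```text
clock: 6.35
tool_pos: [0.4471, 0.2022, 0.1327]
orientation: [-180.0, -16.0, -22.7]
force: [0.1, 0.0, -4.9]
opening: 0.054
gripper_force: 30.0
```

```bash
python3 -c "
from h import *
avg('L +16')"
```

```text
L +16 t 6.75 ori [-180.   -16.   -22.6] F [-0.31  0.19 -4.96] Mtool [-0.02  -1.334  0.006] sd [0.036 0.025 0.015]
```

apply_moves(
  deltas=[
    {"fingers":40,"delta_pos":[0,0,0],"angular":[0,-8,0]},
    {"fingers":40,"delta_pos":[0,0,0],"angular":[0,-16,0]},
    {"fingers":40,"delta_pos":[0,0,0],"angular":[0,-24,0]},
    {"fingers":40,"delta_pos":[0,0,0],"angular":[0,-32,0]},
    {"fingers":40,"delta_pos":[0,0,0],"angular":[0,-32,0]},
    {"fingers":40,"delta_pos":[0,0,0],"angular":[0,-32,0]},
    {"fingers":40,"delta_pos":[0,0,0],"angular":[0,-32,0]},
    {"fingers":40,"delta_pos":[0,0,0],"angular":[0,-32,0]},
    {"fingers":40,"delta_pos":[0,0,0],"angular":[0,-32,0]},
    {"fingers":40,"delta_pos":[0,0,0],"angular":[0,-32,0]},
  ],
)

```text
clock: 7.75
tool_pos: [0.4459, 0.2026, 0.133]
orientation: [-180.0, 16.0, -22.5]
force: [0.4, -0.5, -5.9]
opening: 0.054
gripper_force: 30.0
```

```bash
python3 -c "
from h import *
avg('L -16')"
```

```text
L -16 t 8.15 ori [-180.    16.   -22.6] F [ 0.18  0.17 -4.89] Mtool [-0.037  1.315  0.008] sd [0.032 0.026 0.021]
```

apply_moves(
  deltas=[
    {"fingers":40,"delta_pos":[0,0,0],"angular":[0,5,0]},
    {"fingers":40,"delta_pos":[0,0,0],"angular":[0,10,0]},
    {"fingers":40,"delta_pos":[0,0,0],"angular":[0,13,0]},
    {"fingers":40,"delta_pos":[0,0,0],"angular":[0,13,0]},
    {"fingers":40,"delta_pos":[0,0,0],"angular":[0,13,0]},
    {"fingers":40,"delta_pos":[0,0,0],"angular":[0,13,0]},
    {"fingers":40,"delta_pos":[0,0,0],"angular":[0,13,0]},
  ],
)

```text
clock: 8.85
tool_pos: [0.4471, 0.2021, 0.1324]
orientation: [180.0, 3.0, -22.7]
force: [0.2, -0.5, -4.6]
opening: 0.0538
gripper_force: 30.0
```

```bash
python3 -c "
from h import *
avg('L -3',10)"
```

```text
L -3 t 9.35 ori [180.    3.  -22.6] F [-0.06  0.03 -4.86] Mtool [-0.026  0.196  0.021] sd [0.024 0.022 0.032]
```

apply_moves(
  deltas=[
    {"fingers":40,"delta_pos":[0,0,0],"angular":[0,8,0]},
    {"fingers":40,"delta_pos":[0,0,0],"angular":[0,16,0]},
    {"fingers":40,"delta_pos":[0,0,0],"angular":[0,19,0]},
    {"fingers":40,"delta_pos":[0,0,0],"angular":[0,19,0]},
    {"fingers":40,"delta_pos":[0,0,0],"angular":[0,19,0]},
    {"fingers":40,"delta_pos":[0,0,0],"angular":[0,12,0]},
    {"fingers":40,"delta_pos":[0,0,0],"angular":[0,6,0]},
    {"fingers":40,"delta_pos":[0,0,0],"angular":[0,6,0]},
    {"fingers":40,"delta_pos":[0,0,0],"angular":[0,6,0]},
    {"fingers":40,"delta_pos":[0,0,0],"angular":[0,6,0]},
  ],
)

```text
clock: 10.35
tool_pos: [0.4466, 0.2013, 0.1322]
orientation: [179.9, -3.1, -22.7]
force: [-0.3, 0.1, -5.1]
opening: 0.0539
gripper_force: 30.0
```

```bash
python3 -c "
from h import *
avg('L +3',10)"
```

```text
L +3 t 10.85 ori [-180.    -3.   -22.6] F [ 0.08 -0.05 -4.82] Mtool [-0.011 -0.236 -0.002] sd [0.027 0.026 0.018]
```

apply_moves(
  deltas=[
    {"fingers":40,"delta_pos":[0,0,0],"angular":[0,-3,0]},
    {"fingers":40,"delta_pos":[0,0,0],"angular":[0,-3,0]},
    {"fingers":40,"delta_pos":[0,0,0],"angular":[0,-3,0]},
    {"fingers":40,"delta_pos":[0,0,0],"angular":[0,-3,0]},
  ],
)

```text
clock: 11.25
tool_pos: [0.4464, 0.2019, 0.1324]
orientation: [180.0, -0.0, -22.6]
force: [0.3, -0.2, -5.0]
opening: 0.0539
gripper_force: 30.0
```

```bash
python3 -c "
from h import *
avg('L 0 after +',12)"
```

```text
L 0 after + t 11.85 ori [180.    0.  -22.6] F [-0.11 -0.11 -4.74] Mtool [0.001 0.047 0.014] sd [0.026 0.034 0.032]
```

apply_moves(
  deltas=[
    {"fingers":40,"delta_pos":[0,0,0],"angular":[0,-8,0]},
    {"fingers":40,"delta_pos":[0,0,0],"angular":[0,-15,0]},
    {"fingers":40,"delta_pos":[0,0,0],"angular":[0,-15,0]},
    {"fingers":40,"delta_pos":[0,0,0],"angular":[0,-15,0]},
    {"fingers":40,"delta_pos":[0,0,0],"angular":[0,-9,0]},
    {"fingers":40,"delta_pos":[0,0,0],"angular":[0,-4,0]},
    {"fingers":40,"delta_pos":[0,0,0],"angular":[0,0,0]},
    {"fingers":40,"delta_pos":[0,0,0],"angular":[0,0,0]},
    {"fingers":40,"delta_pos":[0,0,0],"angular":[0,0,0]},
    {"fingers":40,"delta_pos":[0,0,0],"angular":[0,0,0]},
  ],
)

```text
clock: 12.85
tool_pos: [0.4466, 0.2027, 0.1329]
orientation: [-180.0, 0.0, -22.6]
force: [-0.3, 0.2, -3.9]
opening: 0.0537
gripper_force: 30.0
```

```bash
python3 -c "
from h import *
avg('L 0 after -',12)"
```

```text
L 0 after - t 13.45 ori [180.    0.  -22.6] F [ 0.06  0.08 -4.75] Mtool [-0.002 -0.058 -0.02 ] sd [0.028 0.026 0.024]
```

apply_moves(
  deltas=[
    {"fingers":40,"delta_pos":[0,0,0],"angular":[0,8,0]},
    {"fingers":40,"delta_pos":[0,0,0],"angular":[0,15,0]},
    {"fingers":40,"delta_pos":[0,0,0],"angular":[0,15,0]},
    {"fingers":40,"delta_pos":[0,0,0],"angular":[0,15,0]},
    {"fingers":40,"delta_pos":[0,0,0],"angular":[0,9,0]},
    {"fingers":40,"delta_pos":[0,0,0],"angular":[0,4,0]},
    {"fingers":40,"delta_pos":[0,0,0],"angular":[0,1,0]},
    {"fingers":40,"delta_pos":[0,0,0],"angular":[0,1,0]},
    {"fingers":40,"delta_pos":[0,0,0],"angular":[0,1,0]},
    {"fingers":40,"delta_pos":[0,0,0],"angular":[0,1,0]},
  ],
)

```text
clock: 14.45
tool_pos: [0.4462, 0.2018, 0.1323]
orientation: [180.0, -1.0, -22.6]
force: [-0.3, -0.9, -4.0]
opening: 0.0541
gripper_force: 30.0
```

```bash
python3 -c "
from h import *
avg('L +1 after +',12)"
```

```text
L +1 after + t 15.05 ori [-180.    -1.   -22.6] F [ 0.1   0.17 -4.81] Mtool [-0.015 -0.035 -0.002] sd [0.031 0.02  0.029]
```

apply_moves(
  deltas=[
    {"fingers":40,"delta_pos":[0,0,0],"angular":[0,-8,0]},
    {"fingers":40,"delta_pos":[0,0,0],"angular":[0,-16,0]},
    {"fingers":40,"delta_pos":[0,0,0],"angular":[0,-16,0]},
    {"fingers":40,"delta_pos":[0,0,0],"angular":[0,-16,0]},
    {"fingers":40,"delta_pos":[0,0,0],"angular":[0,-10,0]},
    {"fingers":40,"delta_pos":[0,0,0],"angular":[0,-5,0]},
    {"fingers":40,"delta_pos":[0,0,0],"angular":[0,-2,0]},
    {"fingers":40,"delta_pos":[0,0,0],"angular":[0,-2,0]},
    {"fingers":40,"delta_pos":[0,0,0],"angular":[0,-2,0]},
    {"fingers":40,"delta_pos":[0,0,0],"angular":[0,-2,0]},
  ],
)

```text
clock: 16.05
tool_pos: [0.4466, 0.2026, 0.1329]
orientation: [-180.0, 1.0, -22.6]
force: [-0.6, 0.3, -4.0]
opening: 0.0537
gripper_force: 30.0
```

```bash
python3 -c "
from h import *
avg('L -1 after -',12)"
```

```text
L -1 after - t 16.65 ori [180.    1.  -22.6] F [ 0.15  0.07 -4.86] Mtool [-0.017  0.029  0.   ] sd [0.02  0.034 0.028]
```

The moment at level differs by 0.105 N m between the two tilt histories. The ±1° and ±3° readings also fit an offset of about ±0.055 N m, and a slipping case could not produce that. So L holds the lump. I'll carry it to the pad level.

```bash
python3 -c "
from h import *
go(686,-95,132,-22.6)"
```

```text
delta [335.2 182.2  -5.4] ang [ 0.  1. -0.]
```

apply_moves(
  deltas=[
    {"fingers":40,"delta_pos":[12,6,0],"angular":[0,1,0]},
    {"fingers":40,"delta_pos":[42,23,-1],"angular":[0,1,0]},
    {"fingers":40,"delta_pos":[84,46,-1],"angular":[0,1,0]},
    {"fingers":40,"delta_pos":[126,68,-2],"angular":[0,1,0]},
    {"fingers":40,"delta_pos":[168,91,-3],"angular":[0,1,0]},
    {"fingers":40,"delta_pos":[210,114,-3],"angular":[0,1,0]},
    {"fingers":40,"delta_pos":[252,137,-4],"angular":[0,1,0]},
    {"fingers":40,"delta_pos":[290,158,-5],"angular":[0,1,0]},
    {"fingers":40,"delta_pos":[320,174,-5],"angular":[0,1,0]},
    {"fingers":40,"delta_pos":[335,182,-5],"angular":[0,1,0]},
  ],
)

```text
clock: 17.65
tool_pos: [0.6871, -0.0982, 0.1307]
orientation: [179.9, -0.0, -22.7]
force: [-0.3, 1.1, -5.1]
opening: 0.0536
gripper_force: 30.0
```

apply_moves(
  deltas=[
    {"fingers":40,"delta_pos":[0,0,0],"angular":[0,0,0]},
    {"fingers":40,"delta_pos":[0,0,0],"angular":[0,0,0]},
    {"fingers":40,"delta_pos":[0,0,0],"angular":[0,0,0]},
    {"fingers":40,"delta_pos":[0,0,0],"angular":[0,0,0]},
    {"fingers":40,"delta_pos":[0,0,0],"angular":[0,0,0]},
  ],
)

```text
clock: 18.15
tool_pos: [0.6857, -0.0939, 0.1321]
orientation: [-180.0, -0.0, -22.6]
force: [-0.1, 0.4, -4.9]
opening: 0.054
gripper_force: 30.0
```

Run:
```python
from h import *
st()
for n in("side","top"):
    im=ctrl.snapshot(n); cv2.imwrite(f"pics/{n}2.png",im[:,:,::-1])
    for l in lids(im,n): print(n,*l)
```

```text
18.15 [ 0.6857 -0.0939  0.1321] [-180.    -0.   -22.6] F [-0.11  0.39 -4.86] Mtool [ 0.029 -0.108 -0.006] open 0.054 29.99886967241764
side [ 633.4 -781. ] [ 90.8 191.8] 5.8 [602. 367.]
side [ 462.6 -162.5] [ 56.8 121.7] 164.0 [351. 249.]
side [466.5  34.9] [ 56.9 121.4] 163.6 [305. 208.]
side [768.5  -8.1] [61.8 61.8] 156.9 [382. 170.]
side [  52.1 1015.6] [105.8 177. ] 51.2 [ 40. 116.]
top [ 463.5 -158.1] [ 59. 124.] 164.2 [378. 199.]
top [702.7 -90.8] [63.6 67.1] 157.8 [350. 124.]
top [ 632.8 -809.8] [112.5 165.2] 5.8 [595. 138.]
```

View pics/side2.png

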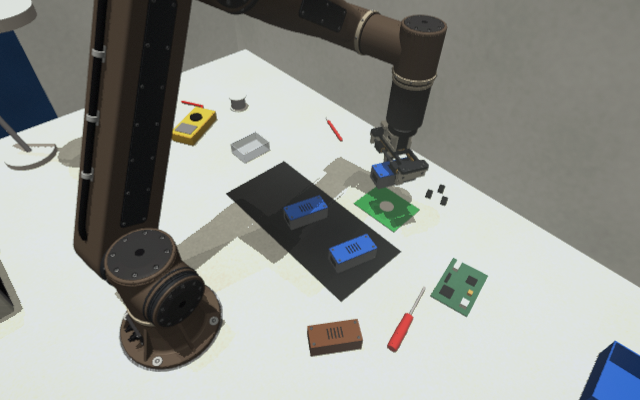

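The side view shows the case level above the pad at px (395,172), with the other two still flat on the mat at (305,208) and (351,249). The bystanders are where they were. Handing in.

```bash
python3 -c "
from plant import ctrl
print(ctrl.close_job())"
```

```text
the job is handed in; nothing more can be done
None
```

I handed the job in at about 18 s with the left-hand case held level about 120 mm above the middle of the pad; tipping it lengthwise both ways shifted its balance by about 0.1 N m, so I took it as the rattler and never lifted the other two, which lie flat on the mat (no verdict came back).

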